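# Open the bearing warmer with the lid lifter

## Task

The large bearing-warming pot is hot: pick up the lid lifter by its wooden grip, hook it under the loop on the pot's lid and lift the lid off, keeping it level and never touching it with the robot itself. Lower the lid with the lifter onto the middle of the round wire trivet, so that it lies flat there, then unhook the lifter and stand it upright on the bench, clear of the lid.

Things in the scene. Friction and masses are not known exactly. Their poses are not given: they have to be found in the camera images.
- lid: Large pot's loose round lid, 154 mm across, 5 mm plate, 0.4 kg. Origin: centre of plate underside, z up; a 110 mm plug goes 5 mm below. Steel loop on top in its y-z plane: legs at y = +-36 mm, straight level top bar (8 mm thick) along y, -24 to +24 mm, underside 53 mm above the origin. Yaw within 0.5 rad of 0: loop open towards the robot. Hangs level if hooked within 10 mm of the bar's middle.
- lifter_grip (a point): Centre of the wooden grip (36 x, 24 y, 50 mm high) of a loose C-shaped steel lifter, 0.3 kg, standing on its foot 103 mm below. x: where the tongue points, yaw within 0.5 of 0. Foot: tongue 20 wide, 8 thick, to x = +30, tip (x 24 to 30) upturned to 16 high; heel 60 wide, x -39 to -21. Back plate x -34 to -26 up to arm, 68 to 78 high. C is open in front; the bar goes on the tongue, under the grip.
- pot: The large warming pot, round aluminium, fixed to the bench, 150 mm across and 90 mm tall, with a grey control box (50 mm high) low on its robot side. Origin: centre of its underside, on the bench. The lid's origin lies 90 mm above it at the start. A smaller pot, with a black knob on its lid, is not meant.
- trivet: Round trivet of dark steel bars fixed to the bench, 146 mm across and 20 mm high, flat and level on top. Origin: centre of its underside, on the bench. The lid lying flat on it rests on its plug, its origin 25 mm above the trivet's.
Mind the look-alikes: they are no part of the job. Of the things that look like the part that bears lifter_grip, the smallest one is meant.

How it is judged:
By the outcome, as a careful person would: the job done as asked, in the order asked, and still so for the second after the job is handed in, with the robot touching nothing.
It also fails if it takes over 69 s, if anything falls off the work surface, if the arm or the gripper's body presses on something with over 40 N, if the wrist force passes 120 N, or if a joint passes its speed limit or range.

## Robot

A 6-joint arm with a two-finger parallel gripper is mounted at the origin on the work surface. World frame = base frame: x ahead of the robot, y to its left, z up, the work surface at z = 0. Lengths are in mm, angles in rad, forces in N, time in s.
With the tool pointing down it reaches from about 275 to 1000 mm from the base axis. Payload 8.4 kg.
Tool frame: the origin (TCP) lies at the centre of the arm's flange, where the gripper is bolted on; the fingertips stand 173 mm ahead of it and the grasp point (between the pads) lies 155 mm ahead of it; z points along the fingers, y is the direction in which the jaws open and shut (so a half turn about z gives the same grasp; the last joint's range is limited). The gripper opens to 85 mm and grips with 20 to 120 N. Pads are 22 mm wide; open, the fingers measure 114 mm over their backs; the gripper's body (76 mm by 85 mm) begins 54 mm behind the grasp point. The pads swing forward as they close: fully open they stand 13 mm farther back than shut.
Start: joints at [1.293, 0.353, 1.633, -0, 1.155, -0.002], TCP at [170.197, 601.384, 404.681] pointing down, gripper open.
Joint ranges: [-2.63, 2.63], [-0.92, 2.1], [0.06, 2.66], [-1.3, 4.44], [0, 2.69], [-3.02, 3.02]. Speed limits (rad/s): [2.22, 2.22, 2.79, 3.14, 3.14, 3.14].

## Interface

Orientations are given as [roll, pitch, yaw] about the fixed x, y, z axes, in that order (R = Rz(yaw) Ry(pitch) Rx(roll)).
In Python, from rig import sense, grab_frame, camera_model, sign_off gives the robot as it stands. The module is installed in compiled form; this text tells all that it offers.
- The arm moves only by the tool step_arm, never from a script. Its argument "commands" is a list of rows, each a list of 3 entries, a list of its own where there are three numbers: the shift along the tool's x, y, z in mm, then the turn about the tool's z in rad, then the opening, from 0 (shut) to 1 (fully open). A call has 1 to 20 rows; each row shifts and turns the pose as measured when the row begins, along the tool's axes as they then stand; what a row does not reach is not made up. A row lasts 1/8 s, in which the tool goes at most 62.5 mm and 10.7 degrees, less where a joint would pass 70% of its speed; a pose out of reach is approached as far as the arm can. A call with a gripper value outside its range is refused whole. The fingers move at their own pace and stop on an object; "force" is the grip in N (left out, the last holds). Time passes only in rows, so rows that do not move let the fingers close. It gives the time, the measured TCP pose, the force and the opening at its end, in the units of the state.
- sense(): the state, without advancing time (a new reading comes with each control period).
- grab_frame(name): name is "scene" or "top" or "wrist"; returns the picture (384x512x3 uint8, blue, green, red); there is no depth.
- camera_model(name): a dict with "fx", "fy", "cx", "cy" (pixels), "R" (3x3) and "t" (3): a world point X has camera coordinates R X + t. Camera axes: x right, y down, z forward; pixel columns grow to the right and rows downward; lengths in mm; the calibration is good to about 2 mm. A picture is of the moment at which its call begins: read the wrist's pose just before it. camera_model takes no time and is no camera call; for the wrist camera it gives the pose at the moment of the call.
- sign_off(): hands the job in, once; it reports no verdict.
The state is a dict: "clock": time; "qpos": joint angles; "qvel": joint speeds; "joint_efforts": joint torques, N m; "eef_pos": TCP position; "tcp_rot": TCP orientation; "contact_force": force on the tool from outside, world axes, zero at the start; "wrist_torque": the same for the moment, N m; "opening": opening from 0.0 (shut) to 1.0 (fully open).
Only numpy, scipy, OpenCV 4.12 (cv2) and the standard library are available. Lean on these libraries where they do the work, as an engineer would, in place of code of your own. Each camera call takes 0.05 s, during which the arm holds its last target. There are 200 camera calls.

## Working session

There is one attempt and no reset: what is moved stays moved. The work goes in short steps, Python scripts to look and compute and a tool call to move; the robot and the scene stay as the last step left them, time stands still between calls to the robot, and variables do not carry over. Pictures are saved under pics/ and viewed, about 8 in all and at most 12, crops included, and the job is handed in when it is done.

Besides the shell and the picture viewer there is one more tool, called in YAML: its name, and indented under it one key for each argument. step_arm: Moves the arm, as the interface text tells. Its arguments: {"type":"object","properties":{"commands":{"type":"array","items":{"type":"array"}},"force":{"type":"number"}},"required":["commands"]}

```bash
mkdir -p pics; python3 - <<'E'
from rig import *
import cv2,numpy as np
s=sense();print(s)
np.set_printoptions(precision=4,suppress=True)
for n in("scene","top"):
    cv2.imwrite(f"pics/{n}0.png",grab_frame(n));print(n,camera_model(n))
E
```

```text
{'clock': 0.0, 'qpos': array([ 1.29264671e+00,  3.53656031e-01,  1.63414393e+00, -2.48071089e-06,
        1.15518076e+00, -2.41286991e-03]), 'qvel': array([ 0.00113709, -0.00111955, -0.00039534, -0.00052387,  0.00145407,
       -0.00063117]), 'joint_efforts': array([ 3.76942131e-03, -6.05241108e+01, -3.42081392e+01,  2.85758806e-04,
        9.13227821e-03,  4.52405388e-06]), 'eef_pos': array([170.10346597, 601.16204613, 403.95239183]), 'tcp_rot': array([-3.14020458e+00, -1.08110116e-06,  2.86585691e+00]), 'contact_force': array([ 0.75558664,  0.24949031, -0.24335394]), 'wrist_torque': array([-0.01536952,  0.02212956, -0.03624693]), 'opening': 1.0016327980641369}
scene {'fx': 362.7344913953794, 'fy': 362.7344913953794, 'cx': 266.16646264482625, 'cy': 190.84838326556914, 'R': array([[ 0.3184,  0.9479, -0.0035],
       [ 0.8249, -0.2789, -0.4917],
       [-0.4671,  0.1537, -0.8708]]), 't': array([ -84.2434, -387.73  , 1425.0435])}
top {'fx': 365.3544598230358, 'fy': 365.3544598230358, 'cx': 258.03145958161423, 'cy': 194.83900365907004, 'R': array([[ 0.0178, -0.9998,  0.0116],
       [-0.9929, -0.0191, -0.1172],
       [ 0.1174, -0.0094, -0.993 ]]), 't': array([ -59.6503,  505.25  , 1210.9133])}
```

View pics/scene0.png

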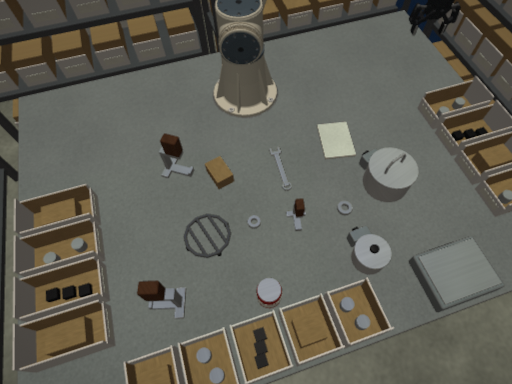

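View pics/top0.png

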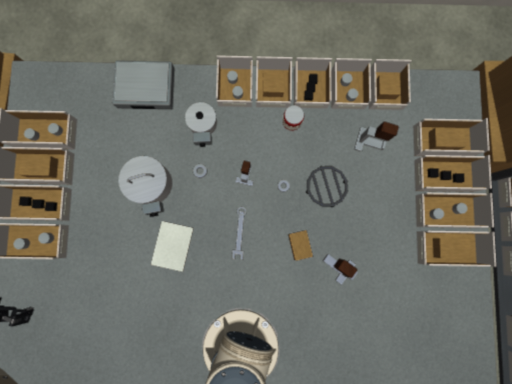

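Lifter candidates are scene (172,145), (150,290) and (299,207), which are top (345,268), (385,130) and (246,166). The smallest is scene (299,207) / top (246,166). For pots, the large one with the loop is top (143,180), and the knob pot at top (200,117) is not the one. The trivet is at top (327,186). I'll check with a close crop.

```bash
cat > h.py <<'E'
from rig import *
import cv2,numpy as np
np.set_printoptions(precision=4,suppress=True)
def crop(im,cx,cy,h,S):
    return cv2.resize(im[cy-h:cy+h,cx-h:cx+h],(S,S),interpolation=cv2.INTER_CUBIC)
def ray(m,u,v):
    d=m["R"].T@np.array([(u-m["cx"])/m["fx"],(v-m["cy"])/m["fy"],1]);return -m["R"].T@m["t"],d
def onz(m,u,v,z):
    c,d=ray(m,u,v);return c+d*(z-c[2])/d[2]
def proj(m,X):
    p=m["R"]@np.asarray(X,float)+m["t"];return np.array([m["fx"]*p[0]/p[2]+m["cx"],m["fy"]*p[1]/p[2]+m["cy"]])
E
python3 - <<'E'
from h import *
a=cv2.imread("pics/top0.png");b=cv2.imread("pics/scene0.png")
r1=np.hstack([crop(a,245,175,20,260),crop(a,143,185,30,260),crop(a,327,186,25,260)])
r2=np.hstack([crop(b,299,212,20,260),crop(b,390,172,32,260),crop(b,207,236,30,260)])
cv2.imwrite("pics/c1.png",np.vstack([r1,r2]))
E
```

```text
(no output)
```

View pics/c1.png

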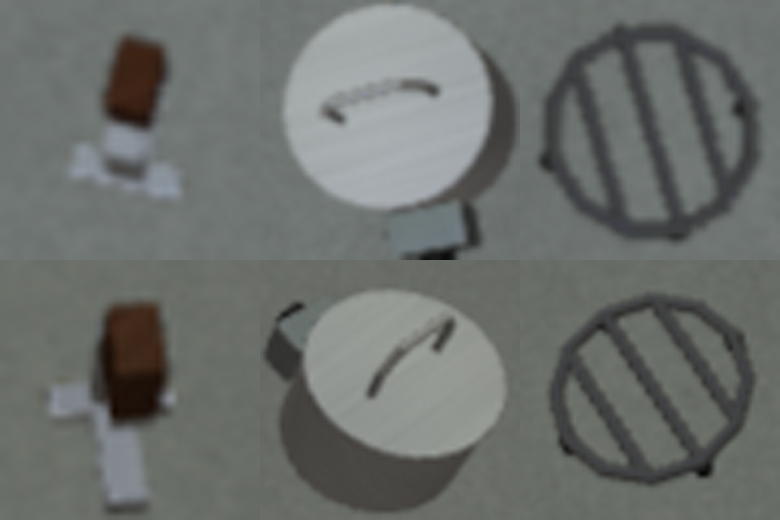

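The crops confirm the smallest lifter (heel at top (238,180) to (251,183), tongue pointing away from the robot), the pot with its loop and control box, and the trivet.

```bash
python3 - <<'E'
from h import *
T=camera_model("top");S=camera_model("scene")
print("cam",ray(T,0,0)[0],ray(S,0,0)[0])
t=lambda u,v,z:onz(T,u,v,z)
print("heel",t(237.6,179.9,8),t(251.5,183.2,8))
print("griptop T",t(225+135/6.5,155+78/6.5,120),"S",onz(S,299.6,203.2,128))
print("tongue tip S",onz(S,298.2,228.9,12))
print("heel S",onz(S,287,213.5,8),onz(S,279+172/6.5,192+142/6.5,8))
print("lid",t(142.4,179.3,95),onz(S,393.7,168.06,95))
print("legs T",t(131.9,183.2,97),t(153.8,176.5,97))
print("legs S",onz(S,358+112/4.0625,140+135/4.0625,97),onz(S,358+178/4.0625,140+88/4.0625,97))
print("triv",t(327.4,186.2,20),onz(S,207.2,235.3,20))
print("small pot",t(200,117,60))
E
```

```text
cam [ 360.5938  -38.6064 1262.39  ] [1012.2751 -247.2368 1049.9303]
heel [559.7314  21.3619   8.    ] [549.0977 -27.1122   8.    ]
griptop T [583.9045  -8.9073 120.    ] S [586.8925  -6.8173 128.    ]
tongue tip S [615.809  -13.1276  12.    ]
heel S [553.1893 -26.8961   8.    ] [573.1409  28.3496   8.    ]
lid [541.843  323.7353  95.    ] [550.244  325.4882  95.    ]
legs T [528.2076 356.0094  97.    ] [551.3706 287.0414  97.    ]
legs S [560.1729 291.2742  97.    ] [537.9504 360.0958  97.    ]
triv [ 541.9726 -288.5577   20.    ] [ 549.8503 -285.5665   20.    ]
small pot [764.8547 151.6218  60.    ]
```

step_arm:
  commands:
    - [[-24, -20, 0], 0, 1]
    - [[-45, -38, 0], 0, 1]
    - [[-45, -38, 0], 0, 1]
    - [[-45, -38, 0], 0, 1]
    - [[-45, -38, 0], 0, 1]
    - [[-45, -38, 0], 0, 1]
    - [[-45, -38, 0], 0, 1]
    - [[-45, -38, 0], 0, 1]
    - [[-45, -38, 0], 0, 1]
    - [[-45, -38, 0], 0, 1]
    - [[-45, -38, 0], 0, 1]
    - [[-45, -38, 0], 0, 1]
    - [[-20, -16, 0], 0, 1]
    - [[0, 0, 0], 0, 1]

```text
clock: 1.85
eef_pos: [576.2, -1.2, 401.5]
tcp_rot: [-3.139, -0.001, 2.868]
contact_force: [0.4, 0.1, -0.2]
opening: 0.999
```

```bash
python3 - <<'E'
from h import *
s=sense();print(s["clock"],s["eef_pos"],s["tcp_rot"],s["qpos"])
m=camera_model("wrist");print(m)
cv2.imwrite("pics/w1.png",grab_frame("wrist"))
for p in([585,-8,128],[585,-8,103],[615,-13,16]):print(proj(m,p))
E
```

```text
1.85 [576.2194  -1.2041 401.5367] [-3.1391 -0.0007  2.8677] [-0.004   0.2811  1.7427 -0.0025  1.1191 -1.2999]
{'fx': 276.8015476299974, 'fy': 276.8015476299974, 'cx': 260.2396961443365, 'cy': 189.89994900617302, 'R': array([[ 0.2706,  0.9627, -0.0029],
       [ 0.9289, -0.2603,  0.2633],
       [ 0.2527, -0.074 , -0.9647]]), 't': array([-154.2634, -567.8115,  229.1814])}
[255.8203 202.3178]
[256.2762 194.6928]
[259.9211 198.1839]
```

View pics/w1.png

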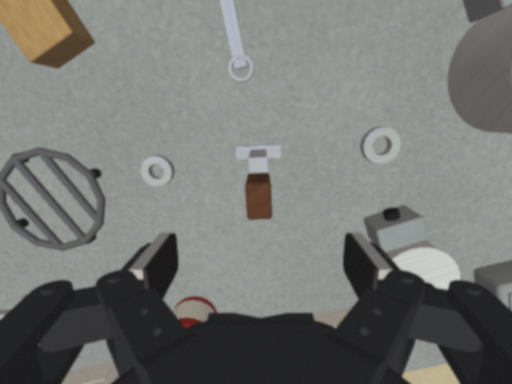

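The wrist view shows the lifter at (258,190), with heel ends near (237,153) and (280,151). I'll take an enlarged crop for precision.

```bash
python3 - <<'E'
from h import *
b=cv2.imread("pics/w1.png");cv2.imwrite("pics/c2.png",crop(b,258,182,45,540))
E
```

```text
(no output)
```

View pics/c2.png

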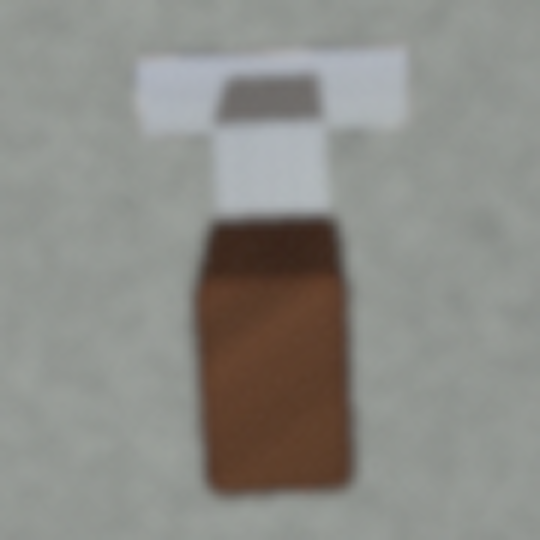

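```bash
python3 - <<'E'
from h import *
m=camera_model("wrist")
f=lambda x,y,z:onz(m,213+(x+.5)/6-.5,137+(y+.5)/6-.5,z)
P=[f(*p,128) for p in((197,275),(348,273),(355,488),(208,492))]
for p in P:print(p)
print("c",np.mean(P,0))
a,b=f(136,58,8),f(407,47,8);print(a,b,np.linalg.norm(a-b),"yaw",np.arctan2(a[0]-b[0],b[1]-a[1])); 
e=(P[2]+P[3]-P[0]-P[1])/2;print("yaw2",np.arctan2(e[1],e[0]),np.linalg.norm(e),np.linalg.norm(P[0]-P[1]))
mid=(a+b)/2
for w in(-.2,-.25,-.3):print(mid+39*np.array([np.cos(w),np.sin(w),0]))
E
```

```text
[563.6694 -11.0269 128.    ]
[569.4685  10.8688 128.    ]
[602.9344   2.9697 128.    ]
[597.4311 -19.2192 128.    ]
c [583.3758  -4.1019 128.    ]
[539.9649 -24.6401   8.    ] [553.5053  32.5055   8.    ] 58.727842638420675 yaw -0.23265462859151023
yaw2 -0.23493762620113845 34.56323236345664 22.650577709730637
[584.9577  -3.8154   8.    ]
[584.5227  -5.7161   8.    ]
[583.9932  -7.5926   8.    ]
```

step_arm:
  commands:
    - [[-6, -1, 10], -0.02, 1]
    - [[-2.5, -0.6, 20], -0.02, 1]
    - [[0, 0, 25], 0, 1]
    - [[0, 0, 25], 0, 1]
    - [[0, 0, 25], 0, 1]
    - [[0, 0, 20], 0, 1]
    - [[0, 0, 10], 0, 1]
    - [[0, 0, 5], 0, 1]
    - [[0, 0, 0], 0, 1]

```text
clock: 3.02
eef_pos: [579.9, 4.2, 254.4]
tcp_rot: [-3.14, -0.004, 2.927]
contact_force: [-0.3, -0.4, 0.1]
opening: 1.0
```

step_arm:
  commands:
    - [[-3, -4, -2], 0.01, 1]
    - [[-3, -4, 0], 0.01, 1]
    - [[0, 0, 0], 0, 1]

```text
clock: 3.4
eef_pos: [585.1, -5.7, 258.4]
tcp_rot: [-3.14, -0.001, 2.906]
contact_force: [-0.3, 1.0, 0.4]
opening: 0.999
```

Good. Now I'll close on the grip.

step_arm:
  commands:
    - [[0, 0, 0], 0, 0.4]
    - [[0, 0, 0], 0, 0.2]
    - [[0, 0, 0], 0, 0]
    - [[0, 0, 0], 0, 0]
    - [[0, 0, 0], 0, 0]
    - [[0, 0, 0], 0, 0]
    - [[0, 0, 0], 0, 0]
  force: 80

```text
clock: 4.28
eef_pos: [585.3, -5.9, 258.8]
tcp_rot: [-3.14, 0.0, 2.906]
contact_force: [-0.0, -0.9, 2.4]
opening: 0.269
```

step_arm:
  commands:
    - [[0, 0, -8], 0, 0]
    - [[0, 0, -20], 0, 0]
    - [[0, 0, -30], 0, 0]
    - [[0, 0, -30], -0.1, 0]
    - [[0, 0, -30], -0.12, 0]
    - [[0, 0, -30], -0.12, 0]
    - [[0, 0, -25], -0.12, 0]
    - [[0, 0, -8], -0.09, 0]
    - [[-4, 15, 0], 0, 0]
    - [[-7, 35, 0], 0, 0]
    - [[-7, 35, 0], 0, 0]
    - [[-7, 35, 0], 0, 0]
    - [[-7, 35, 0], 0, 0]
    - [[-7, 30, 0], 0, 0]
    - [[-2, 13, 0], 0, 0]
    - [[0, 0, 0], 0, 0]

```text
clock: 6.28
eef_pos: [554.0, 206.7, 441.1]
tcp_rot: [3.137, -0.015, -2.826]
contact_force: [-0.9, -1.4, -3.7]
opening: 0.273
```

```bash
python3 - <<'E'
from h import *
s=sense();print(s["clock"],s["eef_pos"],s["tcp_rot"],s["qpos"],s["opening"],s["contact_force"])
m=camera_model("wrist")
im=grab_frame("wrist");cv2.imwrite("pics/w2.png",im)
print(proj(m,[546,324,95]))
cv2.imwrite("pics/w2b.png",cv2.resize(im,(800,600),interpolation=cv2.INTER_CUBIC))
np.savez("w2.npz",**m)
E
```

```text
6.275 [554.0471 206.7247 441.1473] [ 3.1368 -0.0153 -2.8264] [ 0.353   0.2724  1.6626  0.0057  1.2217 -1.5349] 0.2729095436400418 [-0.8554 -1.4216 -3.6692]
[353.5761 201.9601]
```

View pics/w2b.png

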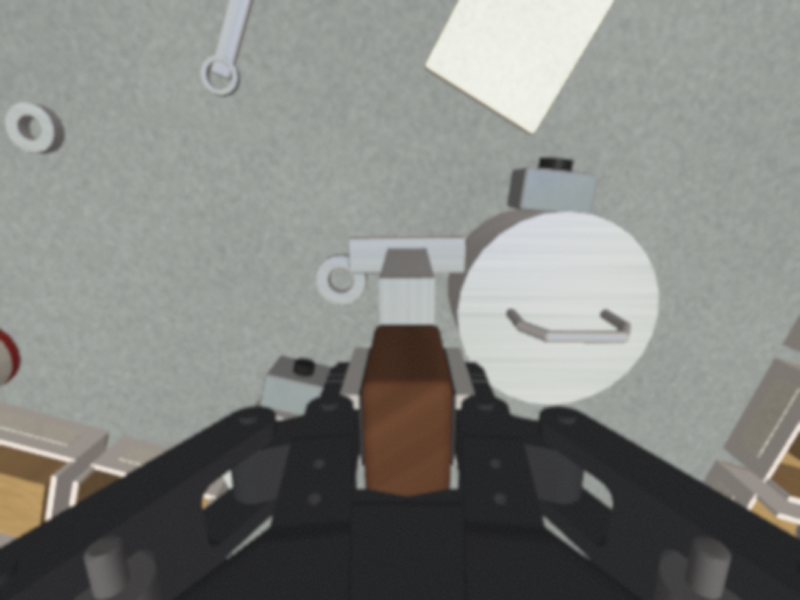

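The wrist view (800x600) shows the lifter held straight. The lid's centre is near (558,307), its bar runs from about (547,337) to (628,337) and the leg bases are near (512,314) and (606,314).

```bash
python3 - <<'E'
from h import *
m=np.load("w2.npz");k=1.5625
f=lambda x,y,z:onz(m,(x+.5)/k-.5,(y+.5)/k-.5,z)
print("lid",f(558.5,307,95))
def pr(n,a,b):print(n,(a+b)/2,np.linalg.norm(a-b),"yaw",np.arctan2(-(b-a)[0],(b-a)[1]))
pr("bar",f(547,337,147),f(628,337,147))
pr("legs",f(512,314,97),f(606,314,97))
print("bar radius check: heel", f(350,240,182),f(465,240,182))
im=cv2.imread("pics/w2.png");cv2.imwrite("pics/c3.png",crop(im,357,205,60,600))
E
```

```text
lid [538.1587 325.4321  95.    ]
bar [542.9566 328.3911 147.    ] 52.494395346730506 yaw 0.3131392020347836
legs [542.82   327.1018  97.    ] 71.40977640756847 yaw 0.31344153455428186
bar radius check: heel [524.8135 167.8635 182.    ] [506.0278 225.6405 182.    ]
```

View pics/c3.png

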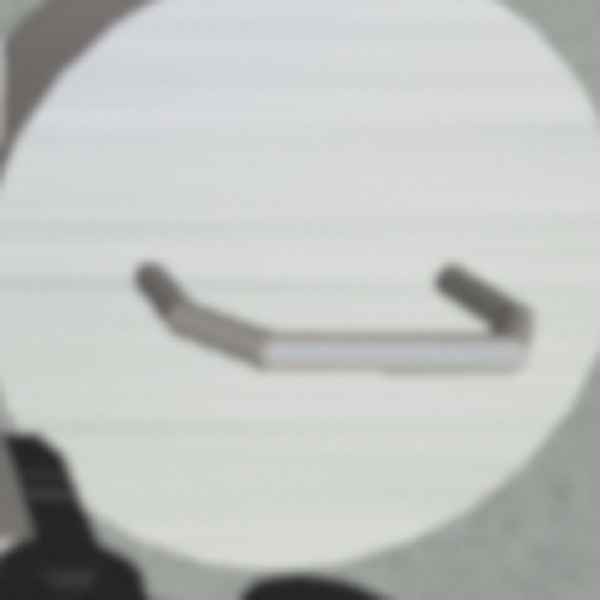

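step_arm:
  commands:
    - [[6, 10, 0], 0, 0]
    - [[12, 22, 0], 0, 0]
    - [[14, 25, 0], 0, 0]
    - [[14, 25, 0], 0, 0]
    - [[12, 22, 0], 0, 0]
    - [[6, 10, 0], 0, 0]
    - [[0, 0, 0], 0, 0]
    - [[0, 0, 0], 0, 0]

```text
clock: 7.32
eef_pos: [454.9, 292.6, 442.7]
tcp_rot: [3.138, -0.016, -2.837]
contact_force: [0.4, 0.3, -2.9]
opening: 0.266
```

step_arm:
  commands:
    - [[0, 2, 8], -0.005, 0]
    - [[0, 2, 16], -0.004, 0]
    - [[0, 1, 18], 0, 0]
    - [[0, 0, 16], 0, 0]
    - [[0, 0, 8], 0, 0]
    - [[0, 0, 4], 0, 0]
    - [[0, 0, 0], 0, 0]

```text
clock: 8.2
eef_pos: [453.3, 296.0, 366.4]
tcp_rot: [3.139, -0.018, -2.83]
contact_force: [-0.7, 0.1, -2.7]
opening: 0.27
```

```bash
python3 - <<'E'
from h import *
s=sense();print(s["clock"],s["eef_pos"],s["tcp_rot"],s["contact_force"])
p=s["eef_pos"];w=s["tcp_rot"][2]+np.pi;u=np.array([np.cos(.314),np.sin(.314)]);v=np.array([-u[1],u[0]])
d=np.array([544,327])-p[:2];print("fwd,lat to bar",d@u,d@v,"yaw",w,"foot z",p[2]-258.8)
a=grab_frame("scene");b=grab_frame("top")
print(proj(camera_model("scene"),[544,327,147]))
cv2.imwrite("pics/d1.png",np.hstack([crop(a,385,160,40,400),crop(b,143,185,40,400)]))
E
```

```text
8.2 [453.2538 296.0295 366.4058] [ 3.1389 -0.0182 -2.8298] [-0.7451  0.0937 -2.7272]
fwd,lat to bar 95.87494402988442 1.4278610944239805 yaw 0.31180013902864756 foot z 107.6058151136287
[398.3701 156.849 ]
```

View pics/d1.png

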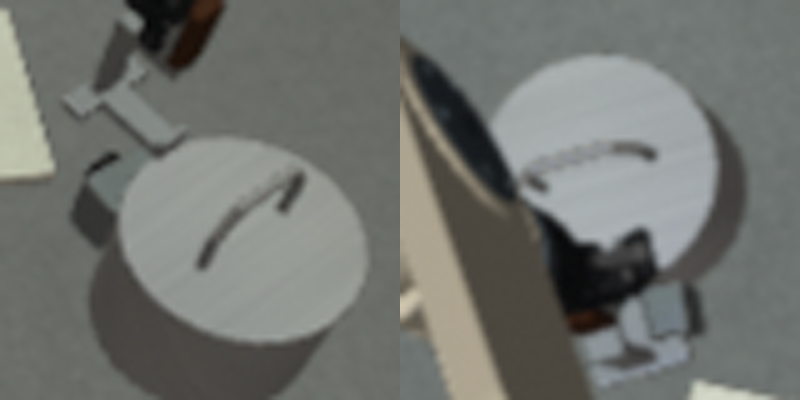

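step_arm:
  commands:
    - [[-6, 0.5, -2], 0, 0]
    - [[-12, 0.5, -1], 0, 0]
    - [[-15, 0, 0], 0, 0]
    - [[-15, 0, 0], 0, 0]
    - [[-15, 0, 0], 0, 0]
    - [[-15, 0, 0], 0, 0]
    - [[-10, 0, 0], 0, 0]
    - [[-5, 0, 0], 0, 0]
    - [[0, 0, 0], 0, 0]
    - [[0, 0, 0], 0, 0]

```text
clock: 9.55
eef_pos: [549.0, 328.0, 369.3]
tcp_rot: [3.138, -0.015, -2.83]
contact_force: [0.5, -0.1, -1.9]
opening: 0.271
```

```bash
cat > st.py <<'E'
from h import *
s=sense();print(s["clock"],s["eef_pos"],s["tcp_rot"],s["contact_force"])
p=s["eef_pos"];w=s["tcp_rot"][2]+np.pi;u=np.array([np.cos(.314),np.sin(.314)]);v=np.array([-u[1],u[0]])
d=np.array([544,327])-p[:2];print("fwd,lat to bar",d@u,d@v,"yaw",w,"foot z",p[2]-258.8)
E
python3 st.py
```

```text
9.55 [548.993  328.0264 369.2798] [ 3.1382 -0.0153 -2.83  ] [ 0.4563 -0.0765 -1.941 ]
fwd,lat to bar -5.065843102332924 0.5659384379741624 yaw 0.31156330573069946 foot z 110.47983860647508
```

step_arm:
  commands:
    - [[0, 0, -5], 0, 0]
    - [[0, 0, -8], 0, 0]
    - [[0, 0, -4], 0, 0]
    - [[0, 0, -3], 0, 0]
    - [[0, 0, -3], 0, 0]
    - [[0, 0, -3], 0, 0]
    - [[0, 0, -3], 0, 0]
    - [[0, 0, -3], 0, 0]
    - [[0, 0, -2], 0, 0]
    - [[0, 0, 0], 0, 0]

```text
clock: 10.8
eef_pos: [548.4, 327.7, 405.0]
tcp_rot: [3.139, -0.017, -2.83]
contact_force: [-0.3, -0.5, -6.4]
opening: 0.27
```

```bash
python3 st.py; python3 - <<'E'
from h import *
a=grab_frame("scene");b=cv2.resize(grab_frame("wrist"),(533,400))
cv2.imwrite("pics/d2.png",np.hstack([crop(a,390,160,45,400),b[:, 70:470]]))
E
```

```text
10.8 [548.3995 327.688  404.968 ] [ 3.1387 -0.0175 -2.8297] [-0.3432 -0.5318 -6.3757]
fwd,lat to bar -4.396922741481682 0.7045138352851864 yaw 0.31184943254201025 foot z 146.1679519145991
```

View pics/d2.png

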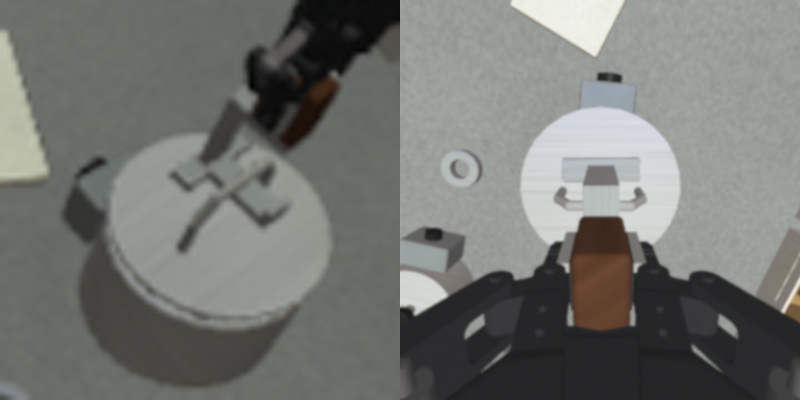

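step_arm:
  commands:
    - [[0, 0, -5], 0, 0]
    - [[0, 0, -10], 0, 0]
    - [[0, 0, -12], 0, 0]
    - [[0, 0, -10], 0, 0]
    - [[0, 0, -5], 0, 0]
    - [[0, 0, 0], 0, 0]

```text
clock: 11.65
eef_pos: [549.3, 327.9, 450.8]
tcp_rot: [3.138, -0.016, -2.83]
contact_force: [-0.1, -0.4, -5.3]
opening: 0.268
```

step_arm:
  commands:
    - [[2, -6, 0], 0, 0]
    - [[4, -12, 0], 0, 0]
    - [[6, -18, 0], 0, 0]
    - [[8, -24, 0], 0, 0]
    - [[8, -24, 0], 0, 0]
    - [[8, -24, 0], 0, 0]
    - [[8, -24, 0], 0, 0]
    - [[8, -24, 0], 0, 0]
    - [[8, -24, 0], 0, 0]
    - [[8, -24, 0], 0, 0]
    - [[8, -24, 0], 0, 0]
    - [[8, -24, 0], 0, 0]
    - [[8, -24, 0], 0, 0]
    - [[8, -24, 0], 0, 0]
    - [[8, -24, 0], 0, 0]
    - [[8, -24, 0], 0, 0]
    - [[6, -18, 0], 0, 0]
    - [[4, -12, 0], 0, 0]
    - [[2, -6, 0], 0, 0]
    - [[0, 0, 0], 0, 0]

```text
clock: 14.15
eef_pos: [534.3, -109.5, 450.6]
tcp_rot: [-3.141, -0.024, -2.839]
contact_force: [-0.8, -0.3, -5.9]
opening: 0.272
```

```bash
python3 st.py; python3 - <<'E'
from h import *
m=camera_model("wrist");im=grab_frame("wrist")
cv2.imwrite("pics/w3.png",cv2.resize(im,(800,600),interpolation=cv2.INTER_CUBIC));np.savez("w3.npz",**m)
print(proj(m,[544.5,-287,20])*1.5625)
E
```

```text
14.15 [ 534.3201 -109.4759  450.5597] [-3.1406 -0.0235 -2.8393] [-0.7913 -0.2911 -5.9183]
fwd,lat to bar 144.01894059085907 412.1449360020445 yaw 0.30224696304330356 foot z 191.75969003384142
[217.187  217.0777]
```

View pics/w3.png

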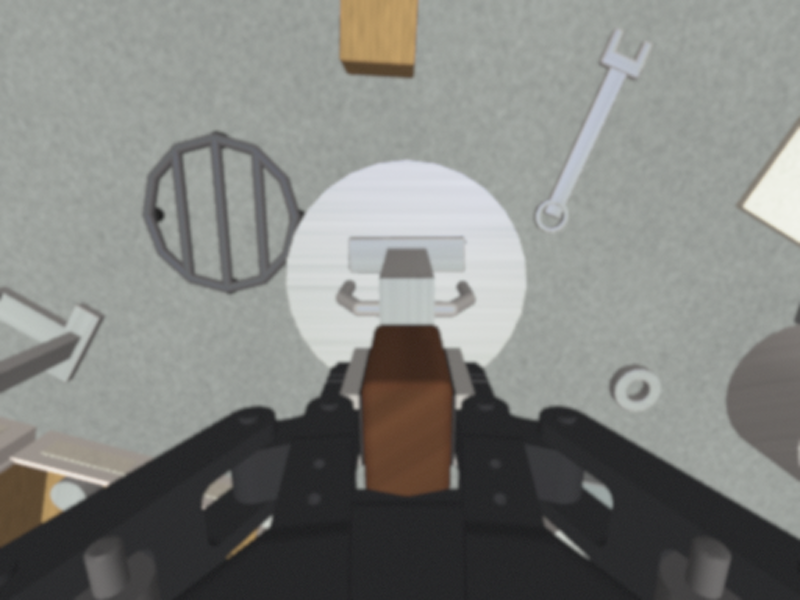

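Wrist view: the trivet's centre is near (221,213). The hanging lid is centred near (406,280) with the loop straight, and it's level.

```bash
python3 - <<'E'
from h import *
m=np.load("w3.npz");k=1.5625
f=lambda x,y,z:onz(m,(x+.5)/k-.5,(y+.5)/k-.5,z)
print("triv",f(221,213,20),"edges",f(144,213,20),f(298,213,20),f(221,133,20),f(221,293,20))
p=np.array([534.32,-109.48])
for n,q in(("circle",f(406.5,280,152)),("legs",f(406,291,153)),("top edge",f(406.5,160,152)),("L",f(286,280,152)),("R",f(527,280,152)),("heel b",f(350,239,192)),("heel r",f(465,239,192))):
    d=q[:2]-p;w=.302;print(n,q,"fwd",d@[np.cos(w),np.sin(w)],"lat",d@[-np.sin(w),np.cos(w)])
E
```

```text
triv [ 539.6826 -284.6964   20.    ] edges [ 560.572  -351.7046   20.    ] [ 518.7985 -217.7051   20.    ] [ 472.0337 -298.3229   20.    ] [ 613.5426 -269.8189   20.    ]
circle [ 522.6465 -112.7506  152.    ] fwd -12.117919814307635 lat 0.34947727953234603
legs [ 529.3569 -110.9919  153.    ] fwd -5.188151053283665 lat 0.03273698313375701
top edge [ 453.2423 -134.3669  152.    ] fwd -84.81054715586751 lat 0.3543904542214402
L [ 545.4027 -185.7181  152.    ] fwd -12.094422588272499 lat -76.0841801556652
R [499.8997 -39.8128 152.    ] fwd -12.141407466187108 lat 76.75199113527808
heel b [ 502.5094 -150.1719  192.    ] fwd -42.47400526940707 lat -29.388871643225524
heel r [484.4534 -92.2613 192.    ] fwd -42.488459446096215 lat 31.27130243141406
```

step_arm:
  commands:
    - [[1.5, -6, 0], 0, 0]
    - [[3, -12, 0], 0, 0]
    - [[4, -18, 0], 0, 0]
    - [[5, -22, 0], 0, 0]
    - [[5, -22, 0], 0, 0]
    - [[5, -22, 0], 0, 0]
    - [[5, -22, 0], 0, 0]
    - [[4, -18, 0], 0, 0]
    - [[3, -12, 0], 0, 0]
    - [[2, -8, 0], 0, 0]
    - [[0, -3, 0], 0, 0]
    - [[0, 0, 0], 0, 0]
    - [[0, 0, 0], 0, 0]

```text
clock: 15.82
eef_pos: [549.0, -288.4, 451.0]
tcp_rot: [-3.141, -0.024, -2.837]
contact_force: [0.4, -1.0, -5.7]
opening: 0.275
```

step_arm:
  commands:
    - [[-0.6, 2.5, 4], 0, 0]
    - [[-0.6, 2.3, 9], 0, 0]
    - [[0, 0, 13], 0, 0]
    - [[0, 0, 15], 0, 0]
    - [[0, 0, 15], 0, 0]
    - [[0, 0, 15], 0, 0]
    - [[0, 0, 12], 0, 0]
    - [[0, 0, 9], 0, 0]
    - [[0, 0, 5], 0, 0]
    - [[0, 0, 0], 0, 0]
    - [[0, 0, 0], 0, 0]

```text
clock: 17.2
eef_pos: [546.3, -282.9, 346.3]
tcp_rot: [3.141, -0.025, -2.836]
contact_force: [0.6, 0.3, -5.6]
opening: 0.271
```

```bash
python3 - <<'E'
from h import *
s=sense();print(s["clock"],s["eef_pos"],s["tcp_rot"],s["contact_force"],s["qpos"])
a=grab_frame("scene");b=grab_frame("top")
cv2.imwrite("pics/d3.png",np.hstack([crop(a,207,230,40,400),crop(b,327,186,40,400)]))
for n in("scene","top"):
  for P in([542,-285.5,20],[542,-285.5,43]):print(n,proj(camera_model(n),P))
E
```

```text
17.2 [ 546.3181 -282.9307  346.3218] [ 3.141  -0.0248 -2.8357] [ 0.6004  0.2959 -5.6102] [-0.4756  0.4017  1.7015 -0.0195  1.0565 -2.3426]
scene [206.5994 233.0317]
scene [205.4786 230.0449]
top [326.5133 186.175 ]
top [327.8591 185.217 ]
```

View pics/d3.png

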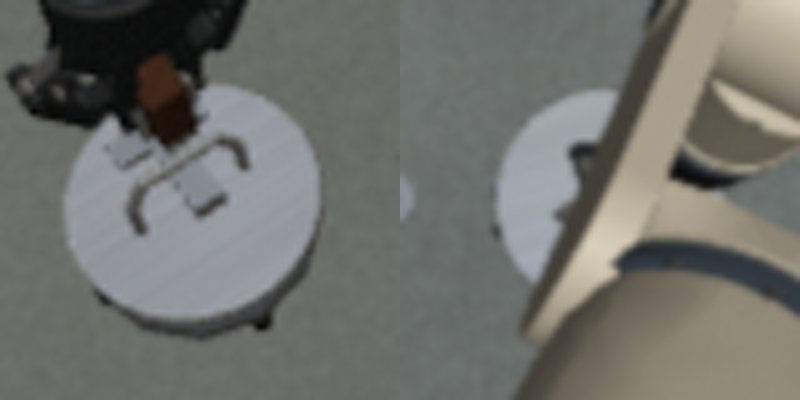

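step_arm:
  commands:
    - [[-2, -1.2, 2], 0, 0]
    - [[-1.5, -1, 4], 0, 0]
    - [[0, 0, 4], 0, 0]
    - [[0, 0, 2.5], 0, 0]
    - [[0, 0, 2], 0, 0]
    - [[0, 0, 2], 0, 0]
    - [[0, 0, 2], 0, 0]
    - [[0, 0, 2], 0, 0]
    - [[0, 0, 1], 0, 0]
    - [[0, 0, 0], 0, 0]

```text
clock: 18.55
eef_pos: [550.7, -284.5, 325.0]
tcp_rot: [-3.14, -0.022, -2.836]
contact_force: [0.5, -0.1, -3.1]
opening: 0.27
```

step_arm:
  commands:
    - [[0, 0, 4], 0, 0]
    - [[0, 0, 6], 0, 0]
    - [[0, 0, 6], 0, 0]
    - [[0, 0, 3], 0, 0]
    - [[0, 0, 0], 0, 0]
    - [[0, 0, 0], 0, 0]

```text
clock: 19.3
eef_pos: [550.3, -284.7, 304.4]
tcp_rot: [-3.14, -0.023, -2.836]
contact_force: [-0.1, -0.0, -2.4]
opening: 0.275
```

step_arm:
  commands:
    - [[5, 0, 0], 0, 0]
    - [[10, 0, 0], 0, 0]
    - [[14, 0, 0], 0, 0]
    - [[14, 0, 0], 0, 0]
    - [[14, 0, 0], 0, 0]
    - [[8, 0, 0], 0, 0]
    - [[4, 0, 0], 0, 0]
    - [[0, 0, 0], 0, 0]

```text
clock: 20.3
eef_pos: [479.0, -307.3, 306.8]
tcp_rot: [-3.139, -0.022, -2.837]
contact_force: [-0.0, -0.5, -3.1]
opening: 0.272
```

step_arm:
  commands:
    - [[0, 0, -10], 0, 0]
    - [[0, 0, -22], 0, 0]
    - [[0, 0, -28], 0, 0]
    - [[0, 0, -22], 0, 0]
    - [[0, 0, -10], 0, 0]
    - [[-8, 10, 0], 0, 0]
    - [[-16, 21, 0], 0, 0]
    - [[-20, 28, 0], 0, 0]
    - [[-20, 28, 0], 0, 0]
    - [[-20, 28, 0], 0, 0]
    - [[-20, 28, 0], 0, 0]
    - [[-20, 28, 0], 0, 0]
    - [[-20, 28, 0], 0, 0]
    - [[-20, 27, 0], 0, 0]
    - [[-14, 18, 0], 0, 0]
    - [[-8, 8, 0], 0, 0]
    - [[0, 0, 0], 0, 0]

```text
clock: 22.42
eef_pos: [584.9, 9.0, 388.1]
tcp_rot: [3.136, -0.033, -2.833]
contact_force: [0.2, 0.2, -3.8]
opening: 0.27
```

step_arm:
  commands:
    - [[0, 0, 8], 0, 0]
    - [[0, 0, 16], 0, 0]
    - [[0, 0, 20], 0, 0]
    - [[0, 0, 20], 0, 0]
    - [[0, 0, 20], 0, 0]
    - [[0, 0, 16], 0, 0]
    - [[0, 0, 9], 0, 0]
    - [[0, 0, 4], 0, 0]
    - [[0, 0, 0], 0, 0]
    - [[0, 0, 0], 0, 0]

```text
clock: 23.68
eef_pos: [578.7, 3.6, 266.6]
tcp_rot: [3.136, -0.036, -2.838]
contact_force: [0.2, -0.7, -2.7]
opening: 0.275
```

step_arm:
  commands:
    - [[0, 0, 2], 0, 0]
    - [[0, 0, 2], 0, 0]
    - [[0, 0, 1], 0, 0]
    - [[0, 0, 0], 0, 0]

```text
clock: 24.18
eef_pos: [578.9, 3.7, 262.4]
tcp_rot: [3.136, -0.034, -2.838]
contact_force: [0.5, 0.1, -3.5]
opening: 0.274
```

step_arm:
  commands:
    - [[0, 0, 1], 0, 0]
    - [[0, 0, 1], 0, 0]
    - [[0, 0, 0.5], 0, 0]
    - [[0, 0, 0], 0, 0]

```text
clock: 24.68
eef_pos: [578.8, 3.7, 259.7]
tcp_rot: [3.136, -0.034, -2.838]
contact_force: [0.2, -0.6, -3.2]
opening: 0.268
```

step_arm:
  commands:
    - [[0, 0, 1], 0, 0]
    - [[0, 0, 1], 0, 0]
    - [[0, 0, 0], 0, 0]

```text
clock: 25.05
eef_pos: [579.0, 3.7, 259.9]
tcp_rot: [3.137, -0.034, -2.838]
contact_force: [0.6, 0.9, -2.0]
opening: 0.269
```

step_arm:
  commands:
    - [[0, 0, 1.5], 0, 0]
    - [[0, 0, 1.5], 0, 0]
    - [[0, 0, 0], 0, 0]

```text
clock: 25.42
eef_pos: [579.2, 3.7, 259.8]
tcp_rot: [3.137, -0.033, -2.838]
contact_force: [0.7, 0.1, -2.3]
opening: 0.272
```

step_arm:
  commands:
    - [[0, 0, 3], 0, 0]
    - [[0, 0, 3], 0, 0]

```text
clock: 25.68
eef_pos: [579.7, 3.6, 259.4]
tcp_rot: [3.137, -0.031, -2.838]
contact_force: [-14.5, 0.2, 41.7]
opening: 0.274
```

step_arm:
  commands:
    - [[0, 0, 0], 0, 0]
    - [[0, 0, 0], 0, 0]
  force: 20

```text
clock: 25.92
eef_pos: [579.8, 3.6, 259.9]
tcp_rot: [3.138, -0.03, -2.838]
contact_force: [0.5, 0.0, -3.2]
opening: 0.27
```

step_arm:
  commands:
    - [[0, 0, 0], 0, 0.3]
    - [[0, 0, 0], 0, 0.35]
    - [[0, 0, 0], 0, 0.45]
    - [[0, 0, 0], 0, 0.6]
    - [[0, 0, 0], 0, 0.8]
    - [[0, 0, 0], 0, 1]
    - [[0, 0, 0], 0, 1]
    - [[0, 0, 0], 0, 1]
    - [[0, 0, -10], 0, 1]
    - [[0, 0, -25], 0, 1]
    - [[0, 0, -40], 0, 1]
    - [[0, 0, -40], 0, 1]
    - [[0, 0, -40], 0, 1]
    - [[0, 0, -20], 0, 1]
    - [[20, -20, 0], 0, 1]
    - [[40, 40, 0], 0, 1]
    - [[40, 40, 0], 0, 1]
    - [[40, 40, 0], 0, 1]
    - [[20, 20, 0], 0, 1]
    - [[0, 0, 0], 0, 1]

```text
clock: 28.42
eef_pos: [391.2, 72.2, 452.5]
tcp_rot: [3.14, -0.021, -2.839]
contact_force: [0.9, -0.1, -0.6]
opening: 1.0
```

```bash
python3 - <<'E'
from h import *
s=sense();print(s["clock"],s["eef_pos"],s["tcp_rot"],s["contact_force"])
a=grab_frame("scene");b=grab_frame("top")
cv2.imwrite("pics/d4.png",np.hstack([cv2.resize(a[160:290,160:360],(800,520),interpolation=cv2.INTER_CUBIC)[:, :]]))
cv2.imwrite("pics/d5.png",np.vstack([cv2.resize(a[170:270,160:330],(510,300),interpolation=cv2.INTER_CUBIC),cv2.resize(b[130:230,200:370],(510,300),interpolation=cv2.INTER_CUBIC)]))
for n in("scene","top"):
  for P in([543.5,-286,30],[580,4,128]):print(n,proj(camera_model(n),P))
E
```

```text
28.425 [391.2022  72.1679 452.527 ] [ 3.1396 -0.0213 -2.8393] [ 0.8822 -0.1464 -0.6262]
scene [206.0759 232.2289]
scene [302.2458 200.1165]
top [327.2366 185.3307]
top [241.5927 167.6483]
```

View pics/d5.png

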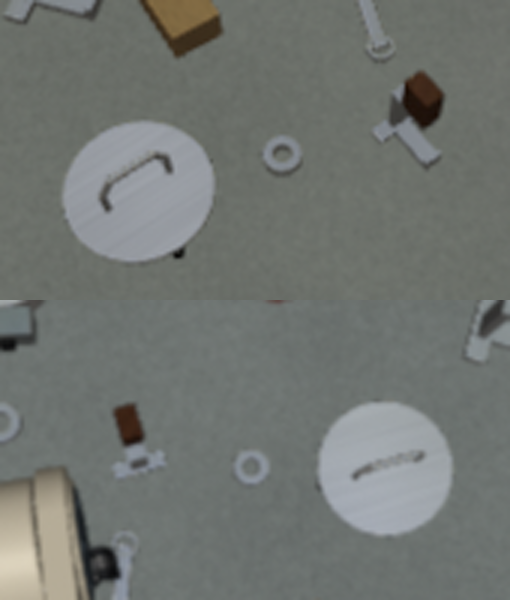

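Both views show the lid flat and centred on the trivet: top (328.0,185.8) against about (327.5,185.4) expected. The lifter stands upright about 290 mm away and the gripper is clear of everything.

```bash
python3 -c "
from rig import *
print(sign_off())"
```

```text
the job is handed in; nothing more can be done
None
```

The lid is off the large pot and lying flat on the trivet, and the lifter stands upright on the bench. I handed the job in at about 28.5 s of the 69 s allowed.

I picked up the smallest lifter by its wooden grip, hooked its tongue under the middle of the loop's bar, and carried the lid to the trivet. I then unhooked the lifter and stood it at about (580, 4), roughly 290 mm from the lid.

- **Lid:** in the final pictures from both cameras, its centre is within about 2 mm of the trivet's centre. It looks flat.
- **Camera disagreement:** the raw positions for the lid and trivet differed by up to 8 mm between cameras, about half of it from my crop rounding. I placed the lid using the offset between lid and trivet within each view.
- **Tool tilt:** the tool drifted to about 0.03 rad of tilt while I was setting the lifter down, so its foot reached the bench slightly tilted. It looks upright after release.
- **Forces:** the wrist force reached 42 N for a moment when I pressed the lifter onto the bench to confirm contact, with the lifter held in the fingers. The other readings, taken at the end of each move, stayed under about 7 N.

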